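# Lock the tester's lever with its pin

### The arm

A 6-joint arm with a two-finger parallel gripper is mounted at the origin on the work surface. World frame = base frame: x ahead of the robot, y to its left, z up, the work surface at z = 0. Lengths are in m, angles in rad, forces in N, time in s.
With the tool pointing down it reaches from about 0.275 to 0.75 m from the base axis. Payload 10.2 kg.
Tool frame: the origin (TCP) lies at the very end of the fingers, on their centre line; the grasp point (between the pads) lies 19 mm behind it; z points along the fingers, y is the line along which they close (so a half turn about z gives the same grasp; the last joint's range is limited). The gripper opens to 88 mm and grips with 3 to 60 N. Pads are 18 mm wide; open, the fingers measure 123 mm over their backs; the gripper's body (75 mm by 187 mm) begins 45 mm behind the grasp point.
Start: joints at [-1.513, 0.313, 1.498, -0, 1.331, -0.223], TCP at [0.145, -0.504, 0.239] pointing down, gripper open.
Joint ranges: [-2.94, 2.94], [-0.97, 2.17], [0.19, 2.56], [-1.23, 4.37], [0.02, 3.11], [-2.88, 2.88]. Speed limits (rad/s): [2.39, 2.39, 3.01, 3.14, 3.14, 3.14].

### API

Orientations are given as a unit quaternion [w, x, y, z].
In Python, from bench import sensors, snapshot, camera_model, ticket gives the robot as it stands.
- The arm moves only by the shell command python3 -m jog 'ROWS' [FORCE]. ROWS is text: rows parted by semicolons, each of 5 numbers parted by spaces: the shift along the world's x, y, z in cm, then the turn about the world's z in rad, then the opening, from -1 (shut) to 1 (fully open), so that 0 is half open. In form: tx ty tz roll grip; .... A call has exactly 10 rows; each row shifts and turns the commanded pose from where the row before left it; what a row does not reach is not made up. A row lasts 1/12 s, in which the tool goes at most 41.7 mm and 7.16 degrees, less where a joint would pass 70% of its speed; a pose out of reach is approached as far as the arm can. A call with a gripper value outside its range is refused whole. The fingers move at their own pace and stop on an object; FORCE is the grip in N (left out, the last holds). Time passes only in rows, so rows that do not move let the fingers close, or fill a call up. It gives the time, the measured TCP pose, the force and the opening at its end, in the units of the state.
- sensors.observe(): the state, without advancing time (a new reading comes with each control period).
- snapshot(name): name is "scene" or "top"; returns (picture, depth): 384x512x3 uint8, blue, green, red; 384x512 float32, m along the optical axis (not along the pixel's ray), 0 where there is no reading.
- camera_model(name): a dict with "fx", "fy", "cx", "cy" (pixels), "T" (4x4, takes a point from camera to world coordinates). Camera axes: x right, y up, looking along -z (the intrinsics and any distortion apply to the point x, -y, -z); pixel columns grow to the right and rows downward; lengths in m; the calibration is good to about 2 mm. A picture is of the moment at which its call begins. camera_model takes no time and is no camera call.
- ticket.finish_job(): hands the job in, once; it reports no verdict.
The state is a dict: "time": time; "q": joint angles; "joint_velocities": joint speeds; "joint_torque": joint torques, N m; "position": TCP position; "ee_rot": TCP orientation; "force": force on the tool from outside, world axes, zero at the start; "wrist_torque": the same for the moment, N m; "opening": opening from 0.0 (shut) to 1.0 (fully open).
Only numpy, scipy, OpenCV 4.12 (cv2) and the standard library are available. Lean on these libraries where they do the work, as an engineer would, in place of code of your own. Each camera call takes 0.05 s, during which the arm holds its last target. There are 200 camera calls.

### The job

Lock the tester's long lever in its yellow clevis: swing the lever in by its black handle, and thread the red-headed pin down through the upper knuckle, the brass eye of the lever and the lower knuckle until its head sits fully home on the yellow knuckle. The eye's place along its slot is not known, so find the alignment gently by feel and never force the pin or lean on the lever once the pin has caught; leave the other things on the bench where they are.

Things in the scene. Friction and masses are not known exactly. Their poses are not given: they have to be found in the camera images.
- tester: fixed grey tester with a yellow C-shaped clevis. Origin on the bench straight below the axis of the clevis hole; z up, x towards the lever's pivot. The clevis's upright web stands on its -y side, 68 mm from the hole axis; it is open to +y, where the lever comes in. Base plate 18 mm thick
- clevis_top (a point): centre of the mouth of the hole in the yellow upper knuckle, on its top face, 104 mm above the bench. The knuckle is 44 mm square and 28 mm thick; its vertical through hole is 14 mm wide with a 2 mm mouth chamfer
- clevis_low (a point): centre of the hole's mouth on the grey lower knuckle (50 mm square), 56 mm above the bench, coaxial with the upper hole; 15 mm wide with a 3 mm chamfer, open down to 18 mm above the bench. With no lever between the knuckles the pin would fall through both and bar the lever's way
- base_stud (a point): top of a brass stud on the base plate, 24 mm above the bench, halfway between the clevis hole axis and the lever's vertical pivot axis: 85 mm along the tester's +x from the first, and the second 85 mm farther on. Round the pivot stands the platen column, 40 mm thick, with the platen, a steel disc 130 mm across, at 140 to 152 mm above the bench and a stud on it up to 166 mm
- lever_grip (a point): on the axis of the lever's upright round black handle (22 mm thick, from 72 to 140 mm above the bench), 112 mm above the bench and 300 mm from the pivot
- lever (a joint): angle of the flat level lever (26 mm wide, 60 to 72 mm above the bench) about its pivot, 0 to 0.75 rad, growing as the handle goes to the tester's +y, out of the clevis. At 0.15 its centre line crosses the clevis axis; its eye lines up somewhere from 0.09 to 0.21. It stays where left and takes about 2 N at the handle to move
- lever_slot (a point): middle of the lever's cross slot, on the centre line 170 mm from the pivot, 72 mm above the bench. A brass eye block (46 mm along, 68 mm across the lever, flush with it) is clamped tight in it; its 14.5 mm hole lies up to 10 mm to either side of this point, unmeasured. A pin standing in the upper knuckle on the block drops in when the hole comes under it, and then stops the lever
- pin: loose upright lock pin, about 100 g. Origin at the centre of its nose's end face, z to its head. Steel shank 12 mm thick, 66 mm long, nose tapered to 10 mm over the last 3 mm; round red head 26 mm across, 66 to 92 mm above the origin. Origin height: 8 mm in its stand, 72 mm resting on the lever, 38 mm fully home. More than 30 N on it bends it
- pin_stand: fixed wooden block 70 x 70 x 50 mm with a 15 mm hole 42 mm deep in its top, in which the pin stands; origin under its centre
- weight0: brass disc weight, 90 mm across and 22 mm high, the lowest of a stack of three; origin at the centre of its underside
- weight1: brass disc weight, 80 mm across, 22 mm high, in the middle of the stack
- weight2: brass disc weight, 70 mm across, 22 mm high, on top of the stack
- piston_cap: loose steel piston cap, stepped disc 52 mm across and 36 mm high, origin under its centre
- gauge_face: loose white porcelain gauge face, flat disc 110 mm across and 10 mm thick, origin under its centre
- check_valve: loose bronze check valve lying on the bench, 90 mm long along its x, 36 mm wide and 63 mm high, origin under its centre
Not all that is in view belongs to the job. Leave any turquoise or white look-alike of the pin alone.

How it is judged:
At the end, for the whole second after the job is handed in: The pin stands upright (within 0.08 rad) in the clevis, within 4 mm of the hole's axis, with its head fully home (no more than 3.5 mm above the yellow knuckle), and the lever is in the clevis under it (reading 0.07 to 0.23), so that the pin passes through its eye; pin and lever at rest (z of pin in the frame of tester between 0.034 and 0.0415 m and horizontal distance between pin and clevis_top below 0.004 m and angle between pin's own z axis and vertical below 0.08 rad and value of joint lever between 0.07 and 0.23 rad and linear speed of pin below 0.02 m/s and velocity of joint lever between -0.05 and 0.05 rad/s); the robot touches nothing.
It fails at once if the pin is forced: more than 30 N between it and the tester or lever (contact force between pin and tester above 30 N).
It fails at once if a loose bystander (brass weight, piston cap, gauge face, check valve) is pushed away by more than 20 mm (distance of any of weight0, weight1, weight2, piston_cap, gauge_face, check_valve from where it was at the start of the episode above 0.02 m).
It also fails if it takes over 58 s, if anything falls off the work surface, if the arm or the gripper's body presses on something with over 40 N, if the wrist force passes 120 N, or if a joint passes its speed limit or range.

## Working session

There is one attempt and no reset: what is moved stays moved. The work goes in short steps, Python scripts to look and compute and a shell command to move; the robot and the scene stay as the last step left them, time stands still between calls to the robot, and variables do not carry over. Pictures are saved under pics/ and viewed, on a budget of 10 in all, crops included, one or two more only if the job needs it, and the job is handed in when it is done.

```bash
ls; mkdir -p pics; cat > h.py <<'E'
import numpy as np, cv2
from bench import sensors, snapshot, camera_model, ticket
def grab(n,tag):
    im,d=snapshot(n); cv2.imwrite(f'pics/{tag}.png',im); np.save(f'pics/{tag}.npy',d); return im,d
def px(n,d,u,v,r=1,dep=None):
    c=camera_model(n)
    p=d[v-r:v+r+1,u-r:u+r+1]; z=np.median(p[p>0]) if dep is None else dep
    return (c['T']@np.array([(u-c['cx'])/c['fx']*z,-(v-c['cy'])/c['fy']*z,-z,1]))[:3]
def onz(n,u,v,h):
    c=camera_model(n);T=c['T'];r=T[:3,:3]@np.array([(u-c['cx'])/c['fx'],-(v-c['cy'])/c['fy'],-1]);return T[:3,3]+r*(h-T[2,3])/r[2]
E
python3 - <<'E'
from h import *
a,_=grab('scene','s0');b,_=grab('top','t0')
cv2.imwrite('pics/s0b.png',cv2.resize(a,(800,600)));cv2.imwrite('pics/t0b.png',cv2.resize(b,(800,600)))
for n in('scene','top'):
    c=camera_model(n);print({k:c[k] for k in c})
print(sensors.observe())
E
```

```text
pics
{'fx': 491.7919986204623, 'fy': 491.7919986204623, 'cx': 240.75862380704933, 'cy': 188.57367784875927, 'T': array([[ 0.39542809, -0.60552742,  0.69063244,  1.48217047],
       [ 0.91823736,  0.24274084, -0.31291697, -0.36149637],
       [ 0.0218351 ,  0.75790067,  0.65200445,  0.95221898],
       [ 0.        ,  0.        ,  0.        ,  1.        ]])}
{'fx': 394.7504379648434, 'fy': 394.7504379648434, 'cx': 254.4856588160465, 'cy': 189.80900681712262, 'T': array([[ 0.02476037,  0.99838113, -0.05120581,  0.51235935],
       [-0.99944155,  0.02587135,  0.02114864,  0.06454507],
       [ 0.02243917,  0.05065356,  0.99846417,  1.4065828 ],
       [ 0.        ,  0.        ,  0.        ,  1.        ]])}
{'time': 0.1, 'q': array([-1.51340427e+00,  3.13387687e-01,  1.49829442e+00,  1.55279417e-05,
        1.33101681e+00, -2.23376646e-01]), 'joint_velocities': array([ 0.00104937, -0.00045464, -0.0017921 ,  0.00152521, -0.00038321,
       -0.00036438]), 'joint_torque': array([ 2.66767340e-03, -4.02811074e+01, -2.52639395e+01,  6.95268949e-02,
        3.42661247e-02, -6.38190591e-05]), 'position': array([ 0.14546653, -0.50423645,  0.23824666]), 'ee_rot': array([-5.50602257e-04,  9.90162396e-01,  1.39921845e-01,  5.33678165e-05]), 'force': array([ 0.74544181,  0.26171801, -0.09919459]), 'wrist_torque': array([ 0.03457416,  0.02063984, -0.03287093]), 'opening': 0.9939788259680329}
```

View pics/s0b.png

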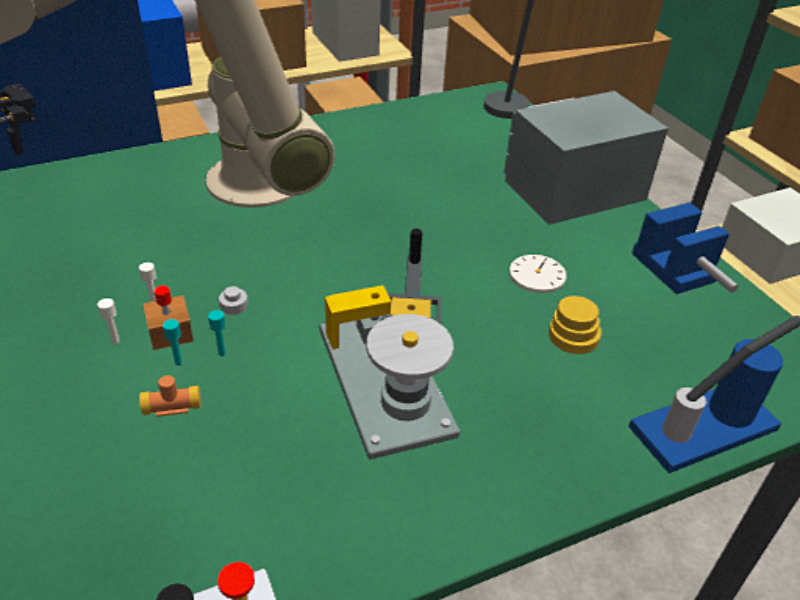

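View pics/t0b.png

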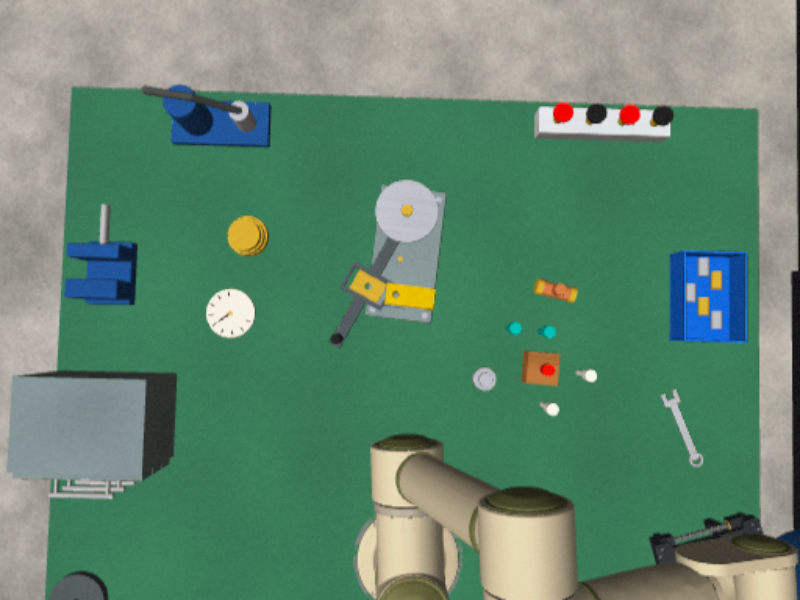

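The top view shows the red pin head at (548,369) in its wooden stand. Things it could be confused with are turquoise pins (515,328) and (547,332), white pins (590,376) and (552,409), and red knobs on the white box (563,113) and (629,113). I choose the red one in the stand. The clevis hole is at (396,294), the black handle at (337,339), the platen at (407,210). Next is one close crop to check.

```bash
python3 - <<'E'
from h import *
b=cv2.imread('pics/t0.png')
c1=cv2.resize(b[195:275,300:390],None,fx=5,fy=5,interpolation=cv2.INTER_CUBIC)
c2=cv2.resize(b[110:225,205:290],None,fx=4,fy=4,interpolation=cv2.INTER_CUBIC)
o=np.zeros((460,800,3),np.uint8);o[:400,:450]=c1;o[:460,460:800]=c2
cv2.imwrite('pics/c0.png',o)
E
```

```text
(no output)
```

View pics/c0.png

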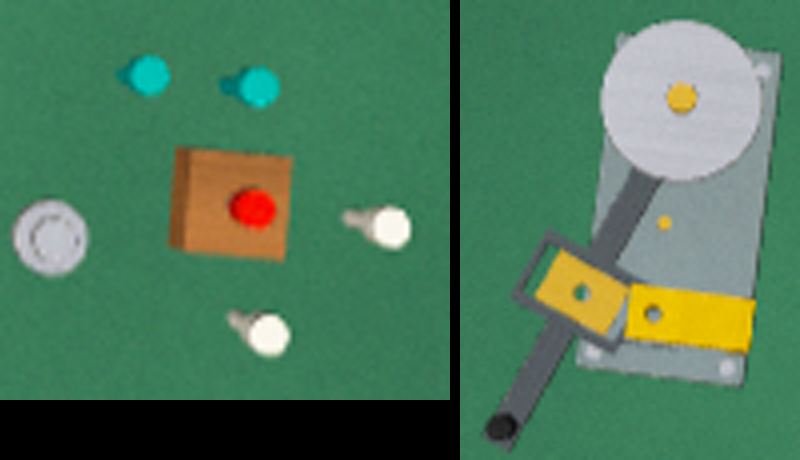

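The crop shows the red pin in the wooden stand at crop (253,209). The clevis hole is at (653,313), the eye hole at (582,292), the handle at (502,426), the base stud at (664,222) and the platen stud at (682,98).

```bash
cat > m.py <<'E'
from h import *
P={}
for k,u,v,h in [('pin',350.6,236.8,.1),('cl',253.25,188.25,.104),('pst',260.5,134.5,.166),('stud',256,165.5,.024),('hand',215.5,216.5,.14),('eye',235.5,183,.070)]:
    P[k]=onz('top',u,v,h);print(k,P[k].round(4))
s2=[('pin',162/1.5625,289/1.5625,.1),('cl',375/1.5625,295.5/1.5625,.104),('pst',410/1.5625,338/1.5625,.166),('hand',416/1.5625,231/1.5625,.14),('eye',411/1.5625,307/1.5625,.072)]
for k,u,v,h in s2: print('scene',k,onz('scene',u,v,h).round(4))
st=[onz('top',300+a/5,195+b/5,.05) for a,b in [(189,150),(293,157),(285,261),(184,251)]]
print('stand',np.mean(st,0).round(4))
cl=P['cl'][:2];pv=2*P['stud'][:2]-cl;print('pivot',pv.round(4),np.linalg.norm(pv-cl))
pv=(P['pst'][:2]+pv)/2
x=(pv-cl)/np.linalg.norm(pv-cl);y=np.array([-x[1],x[0]]);print('yaw',np.arctan2(x[1],x[0]))
for k in('hand','eye'):
    r=P[k][:2]-pv;print(k,np.linalg.norm(r),np.arctan2(r@y,-r@x))
E
python3 m.py
```

```text
pin [ 0.4318 -0.2854  0.1   ]
cl [0.5842 0.0412 0.104 ]
pst [0.752  0.0235 0.166 ]
stud [0.669  0.0321 0.024 ]
hand [0.4887 0.1602 0.14  ]
eye [0.6023 0.1012 0.07  ]
scene pin [ 0.4304 -0.2848  0.1   ]
scene cl [0.585  0.0429 0.104 ]
scene pst [0.758  0.0234 0.166 ]
scene hand [0.4874 0.1641 0.14  ]
scene eye [0.6022 0.1039 0.072 ]
stand [ 0.4314 -0.2882  0.05  ]
pivot [0.7539 0.0229] 0.17061326122681142
yaw -0.1058262977086504
hand 0.2976021765531363 0.3722764047887171
eye 0.1695681062983565 0.37167970063625144
```

```bash
python3 -m jog '1.9 3.7 0 .061 1;1.9 3.7 0 .061 1;1.9 3.7 0 .061 1;1.9 3.7 0 .061 1;1.9 3.7 0 .061 1;1.9 3.7 0 .061 1;1.9 3.7 0 .061 1;1.9 3.7 0 .061 1;1.9 3.7 0 .061 1;1.9 3.7 0 .061 1' 10
python3 -m jog '1.9 3.7 0 .061 1;1.9 3.7 0 .061 1;1.9 3.7 0 .061 1;1.9 3.7 0 .061 1;1.9 3.7 0 .061 1;1.9 3.7 0 .061 1;1.9 3.7 0 .061 1;1.9 3.7 0 .061 1;0 0 0 0 1;0 0 0 0 1'
cat > st.py <<'E'
from h import *
s=sensors.observe();w,x,y,z=s['ee_rot']
print('t%.2f'%s['time'],s['position'].round(4),'yaw',round(np.arctan2(w*w-x*x+y*y-z*z,2*(x*y-w*z))%np.pi,3),'F',s['force'].round(2),'op',round(s['opening'],3),'q',s['q'].round(2))
E
python3 st.py; python3 - <<'E'
from h import *
a,_=grab('scene','s1');b,_=grab('top','t1')
o=np.zeros((480,800,3),np.uint8)
o[:480,:400]=cv2.resize(a[100:220,190:290],(400,480));o[:480,400:]=cv2.resize(b[110:230,190:290],(400,480))
cv2.imwrite('pics/c1.png',o)
E
```

```text
time: 0.93
position: [0.3357, -0.1324, 0.2388]
ee_rot: [0.0, 0.902, 0.432, 0.0]
force: [0.6, -0.5, 1.0]
opening: 1.002
time: 1.77
position: [0.4873, 0.1628, 0.2378]
ee_rot: [-0.0, 0.771, 0.637, -0.001]
force: [0.2, -0.4, 0.1]
opening: 1.0
t1.77 [0.4873 0.1628 0.2378] yaw 2.952 F [ 0.15 -0.41  0.09] op 1.0 q [ 0.09  0.29  1.53 -0.    1.32  0.28]
```

View pics/c1.png

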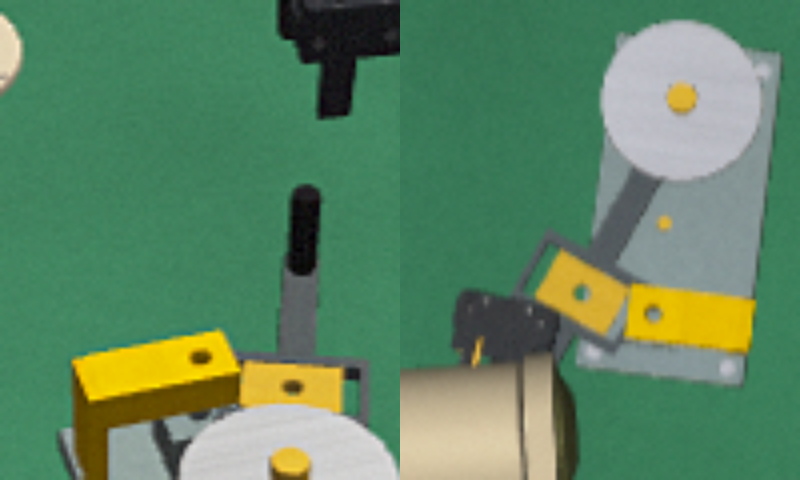

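The handle and both fingers agree with the estimate: the handle top is at (305,195) in the scene half, and the gripper is above it. Next I go down and grip lightly.

```bash
python3 -m jog '0 0 -3 0 1;0 0 -3 0 1;0 0 -3 0 1;0 0 -2.5 0 1;0 0 -2 0 1;0 0 -1 0 1;0 0 0 0 -1;0 0 0 0 -1;0 0 0 0 -1;0 0 0 0 -1' 12
python3 -m jog '0 0 0 0 -1;0 0 0 0 -1;0 0 0 0 -1;0 0 0 0 -1;0 0 0 0 -1;0 0 0 0 -1;0 0 0 0 -1;0 0 0 0 -1;0 0 0 0 -1;0 0 0 0 -1';python3 st.py
```

```text
time: 2.7
position: [0.4882, 0.1614, 0.0951]
ee_rot: [0.001, 0.772, 0.636, 0.001]
force: [0.5, 0.5, -0.2]
opening: 0.722
time: 3.53
position: [0.4871, 0.1617, 0.0937]
ee_rot: [-0.0, 0.772, 0.636, -0.0]
force: [-4.0, 0.9, 2.8]
opening: 0.248
t3.53 [0.4871 0.1617 0.0937] yaw 2.95 F [-3.98  0.94  2.8 ] op 0.248 q [0.09 0.45 1.71 0.   0.98 0.28]
```

```bash
python3 -m jog '-.35 -.74 0 0 -1;-.34 -.74 0 0 -1;-.33 -.74 0 0 -1;-.32 -.74 0 0 -1;-.30 -.74 0 0 -1;-.26 -.75 0 0 -1;-.24 -.75 0 0 -1;-.22 -.75 0 0 -1;-.20 -.75 0 0 -1;-.16 -.75 0 0 -1'
python3 -m jog '0 0 0 0 -1;0 0 0 0 -1;0 0 0 0 -1;0 0 0 0 0.3;0 0 0 0 0.3;0 0 0 0 1;0 0 0 0 1;0 0 3 0 1;0 0 4 0 1;0 0 4 0 1';python3 st.py;  python3 - <<'E'
from h import *
a,_=grab('scene','s2');b,_=grab('top','t2')
o=np.zeros((480,800,3),np.uint8)
o[:480,:400]=cv2.resize(a[100:220,190:290],(400,480));o[:480,400:]=cv2.resize(b[110:230,190:290],(400,480))
cv2.imwrite('pics/c2.png',o)
E
```

```text
time: 4.37
position: [0.4598, 0.0863, 0.0937]
ee_rot: [-0.0, 0.772, 0.636, -0.0]
force: [-3.3, 4.2, 2.3]
opening: 0.244
time: 5.2
position: [0.4598, 0.087, 0.2048]
ee_rot: [-0.001, 0.772, 0.636, -0.001]
force: [1.1, 0.8, 0.0]
opening: 0.753
t5.20 [0.4598 0.087  0.2048] yaw 2.949 F [1.07 0.77 0.04] op 0.753 q [-0.06  0.22  1.71 -0.    1.21  0.13]
```

View pics/c2.png

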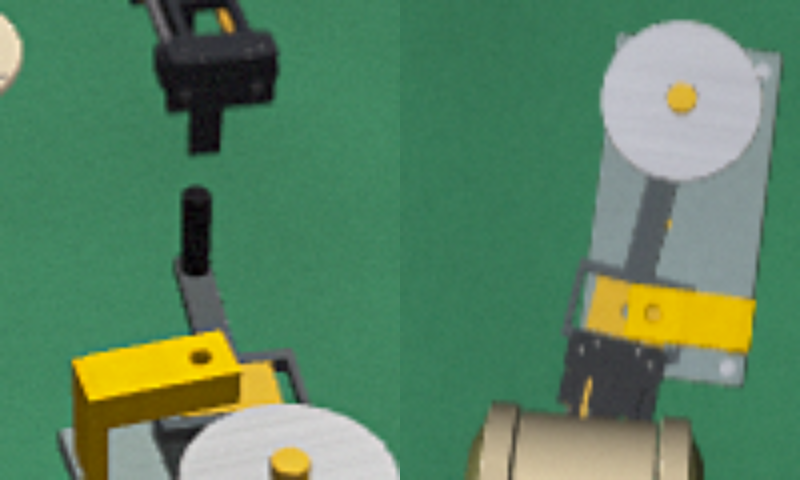

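The top half shows the lever swung in: brass lies under the clevis hole (653,313), and the eye hole is just left of the knuckle edge at (625,310). Next, clearances around the pin.

```bash
python3 - <<'E'
from h import *
d=np.load('pics/t0.npy')
for n,u,v in [('tq1',515,328),('tq2',547,332),('wh1',590,376),('wh2',552,409),('pin',548,369),('cap',485,379),('valve',558,290)]:
    print(n,px('top',d,round(u*.64),round(v*.64)).round(3))
E
python3 -m jog '-.24 -3 .3 0 .2;-.24 -3.1 .3 0 .2;-.24 -3.1 .3 0 .2;-.24 -3.1 0 0 .2;-.24 -3.1 0 0 .2;-.24 -3.1 0 0 .2;-.24 -3.1 0 0 .2;-.24 -3.1 0 0 .2;-.24 -3.1 0 0 .2;-.24 -3.1 0 0 .2' 20
python3 -m jog '-.24 -3.1 0 0 .2;-.22 -3.15 0 0 .2;0 0 0 0 .2;0 0 0 0 .2;0 0 0 0 .2;0 0 0 0 .2;0 0 0 0 .2;0 0 0 0 .2;0 0 0 0 .2;0 0 0 0 .2'; python3 st.py
python3 - <<'E'
from h import *
a,_=grab('scene','s3');b,_=grab('top','t3')
o=np.zeros((480,800,3),np.uint8)
o[:480,:400]=cv2.resize(a[130:250,50:150],(400,480));o[:480,400:]=cv2.resize(b[170:290,300:400],(400,480))
cv2.imwrite('pics/c3.png',o)
E
```

```text
tq1 [ 0.519 -0.217  0.093]
tq2 [ 0.514 -0.284  0.094]
wh1 [ 0.419 -0.38   0.09 ]
wh2 [ 0.348 -0.297  0.09 ]
pin [ 0.434 -0.287  0.1  ]
cap [ 0.403 -0.161  0.037]
valve [ 0.603 -0.315  0.063]
time: 6.13
position: [0.4359, -0.2235, 0.2121]
ee_rot: [-0.0, 0.772, 0.636, -0.0]
force: [1.0, 0.1, 0.0]
opening: 0.602
time: 6.97
position: [0.4318, -0.2841, 0.2128]
ee_rot: [0.0, 0.771, 0.636, 0.0]
force: [0.2, -0.0, 0.5]
opening: 0.598
t6.97 [ 0.4318 -0.2841  0.2128] yaw 2.95 F [ 0.21 -0.04  0.53] op 0.598 q [-0.81  0.32  1.56  0.    1.26 -0.62]
```

View pics/c3.png

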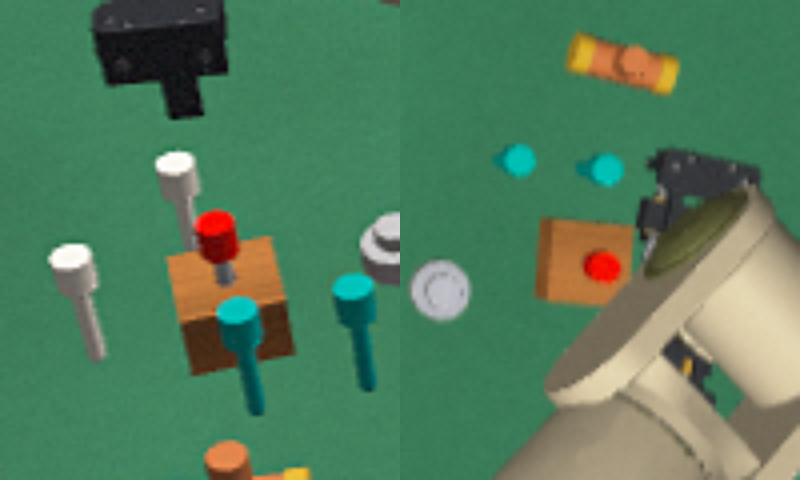

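The red pin sits in the stand directly under the gripper, with its head at (217,235) in the scene half. The neighbours are 83 mm or more away and clear. Next I go down and grip.

```bash
python3 -m jog '-.05 -.15 -3 0 .2;0 0 -3 0 .2;0 0 -3 0 .2;0 0 -3 0 .2;0 0 -1.5 0 .2;0 0 -1 0 .2;0 0 0 0 .2;0 0 0 0 -1;0 0 0 0 -1;0 0 0 0 -1' 25
python3 -m jog '0 0 0 0 -1;0 0 0 0 -1;0 0 0 0 -1;0 0 0 0 -1;0 0 0 0 -1;0 0 0 0 -1;0 0 .5 0 -1;0 0 1 0 -1;0 0 2 0 -1;0 0 2 0 -1'; python3 st.py
```

```text
time: 7.9
position: [0.4317, -0.2864, 0.0689]
ee_rot: [0.001, 0.772, 0.636, 0.0]
force: [-0.6, -0.7, 0.1]
opening: 0.397
time: 8.73
position: [0.4309, -0.2857, 0.1236]
ee_rot: [-0.001, 0.772, 0.636, -0.0]
force: [-0.0, -0.5, -1.4]
opening: 0.288
t8.73 [ 0.4309 -0.2857  0.1236] yaw 2.95 F [-0.01 -0.51 -1.43] op 0.288 q [-0.81  0.42  1.67  0.    1.05 -0.62]
```

```bash
python3 -m jog '.5 1.2 1.6 0 -1;1.5 3.3 1.5 0 -1;1.6 3.5 1.5 0 -1;1.6 3.5 1.5 0 -1;1.7 3.6 1 0 -1;1.7 3.6 .5 0 -1;1.7 3.6 0 0 -1;1.7 3.6 0 0 -1;1.7 3.5 0 0 -1;1.6 3.4 0 0 -1'
python3 -m jog '0 0 0 0 -1;0 0 0 0 -1;0 0 0 0 -1;0 0 0 0 -1;0 0 0 0 -1;0 0 0 0 -1;0 0 0 0 -1;0 0 0 0 -1;0 0 0 0 -1;0 0 0 0 -1'; python3 st.py
python3 - <<'E'
from h import *
a,_=grab('scene','s4')
cv2.imwrite('pics/c4.png',cv2.resize(a[110:230,190:290],(667,800),interpolation=cv2.INTER_CUBIC)[:600])
E
```

```text
time: 9.57
position: [0.5845, 0.0442, 0.1994]
ee_rot: [0.0, 0.772, 0.636, 0.0]
force: [0.3, -1.1, -1.0]
opening: 0.28
time: 10.4
position: [0.5842, 0.042, 0.1987]
ee_rot: [0.0, 0.772, 0.636, -0.0]
force: [0.9, -0.0, -0.3]
opening: 0.284
t10.40 [0.5842 0.042  0.1987] yaw 2.949 F [ 0.88 -0.   -0.3 ] op 0.284 q [-0.13  0.48  1.37 -0.    1.3   0.06]
```

View pics/c4.png

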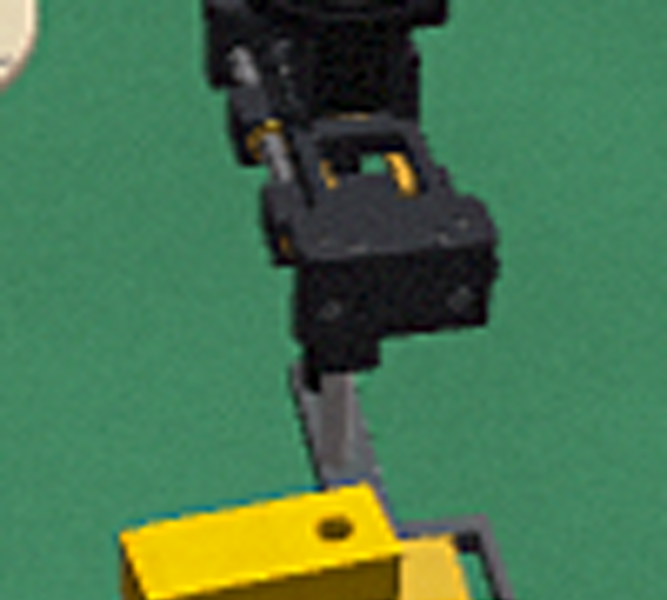

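The pin hangs vertical above the yellow knuckle. Its nose ends near (335,466), and the hole mouth is at (336,528). Next I compare the two by projection.

```bash
python3 - <<'E'
from h import *
print('nose',onz('scene',190+335/6.67-.4,110+466/6.67-.4,.1387),'hole',onz('scene',190+336/6.67-.4,110+528/6.67-.4,.104))
# shank axis column at nose
im=cv2.imread('pics/s4.png')
d=np.load('pics/s4.npy')
for v in range(166,194,2): print(v,im[v,232:250].sum(1).tolist())
E
```

```text
nose [0.58629373 0.04101084 0.1387    ] hole [0.58362258 0.04336586 0.104     ]
166 [316, 185, 221, 122, 23, 7, 182, 209, 239, 259, 351, 332, 314, 288, 299, 298, 297, 293]
168 [296, 217, 188, 226, 128, 31, 191, 255, 238, 242, 327, 241, 263, 300, 300, 297, 281, 287]
170 [300, 313, 133, 254, 306, 268, 243, 224, 231, 256, 328, 299, 285, 285, 286, 286, 286, 301]
172 [294, 307, 208, 132, 268, 293, 238, 218, 235, 252, 328, 302, 298, 282, 278, 285, 279, 310]
174 [301, 298, 311, 135, 234, 288, 238, 226, 236, 245, 343, 297, 295, 298, 290, 290, 307, 283]
176 [310, 306, 309, 216, 112, 275, 242, 233, 227, 276, 307, 301, 290, 299, 291, 285, 291, 294]
178 [303, 303, 297, 314, 171, 207, 223, 224, 233, 275, 326, 303, 279, 290, 287, 293, 286, 292]
180 [289, 298, 291, 294, 265, 121, 282, 288, 257, 269, 286, 284, 282, 285, 367, 325, 286, 288]
182 [298, 298, 289, 300, 304, 216, 167, 251, 276, 265, 257, 305, 381, 313, 264, 289, 297, 298]
184 [321, 377, 389, 400, 470, 477, 475, 473, 472, 468, 462, 462, 467, 478, 376, 276, 285, 295]
186 [463, 467, 462, 456, 457, 459, 467, 468, 472, 465, 458, 451, 451, 459, 477, 383, 278, 286]
188 [453, 447, 449, 453, 459, 393, 226, 164, 190, 200, 300, 440, 455, 449, 456, 473, 377, 265]
190 [447, 450, 455, 451, 468, 403, 209, 134, 134, 143, 359, 453, 454, 450, 447, 453, 470, 331]
192 [445, 448, 445, 453, 452, 459, 456, 457, 456, 460, 455, 455, 458, 461, 466, 471, 478, 484]
```

```bash
python3 - <<'E'
from h import *
for n,tags,(u,v),h in [('top',['t0','t1','t2'],(253,188),.104),('scene',['s0','s1','s2','s3','s4'],(240,189),.104)]:
    im=np.mean([cv2.imread(f'pics/{t}.png').astype(float) for t in tags],0).sum(2)
    p=im[v-5:v+6,u-6:u+7]
    if n=='top': print(p.astype(int))
    Y,X=np.mgrid[v-5:v+6,u-6:u+7];r=np.hypot(X-u,Y-v)<=4.6
    w=np.clip(np.median(p[~r])-15-p,0,None)*r
    cu,cv=(w*X).sum()/w.sum(),(w*Y).sum()/w.sum();print(n,cu,cv,onz(n,cu,cv,h))
E
```

```text
[[417 420 417 421 425 423 420 422 423 429 429 426 412]
 [422 418 416 421 422 425 420 421 422 430 431 429 425]
 [416 420 419 424 426 399 407 417 423 425 426 426 425]
 [393 423 423 424 388 303 297 349 425 424 426 426 421]
 [415 421 423 421 290 337 334 369 426 425 427 428 421]
 [425 420 422 421 281 419 420 429 374 428 430 427 427]
 [428 423 423 420 325 417 443 441 388 426 429 428 425]
 [430 422 423 423 405 388 412 438 417 426 427 422 424]
 [431 424 423 425 425 411 413 419 426 425 422 426 427]
 [431 428 425 426 428 425 426 425 429 422 427 431 426]
 [426 427 427 429 428 429 428 429 428 430 428 429 424]]
top 252.22988916696463 187.136932427601 [0.58780986 0.04462981 0.104     ]
scene 239.7157506922608 188.93161871685365 [0.58400493 0.04245653 0.104     ]
```

```bash
python3 -m jog '0 0 -1 0 -1;0 0 -1 0 -1;0 0 -.8 0 -1;0 0 -.2 0 -1;0 0 -.1 0 -1;0 0 -.1 0 -1;0 0 -.1 0 -1;0 0 -.1 0 -1;0 0 0 0 -1;0 0 0 0 -1'; python3 st.py
```

```text
time: 11.28
position: [0.5842, 0.042, 0.1649]
ee_rot: [0.0, 0.772, 0.636, 0.0]
force: [-0.4, 1.0, -1.7]
opening: 0.285
t11.28 [0.5842 0.042  0.1649] yaw 2.95 F [-0.41  0.98 -1.67] op 0.285 q [-0.13  0.51  1.41  0.    1.22  0.06]
```

```bash
python3 -m jog '0 0 -.05 0 -1;0 0 -.05 0 -1;0 0 -.05 0 -1;0 0 -.05 0 -1;0 0 -.05 0 -1;0 0 0 0 -1;0 0 0 0 -1;0 0 0 0 -1;0 0 0 0 -1;0 0 0 0 -1'; python3 st.py
```

```text
time: 12.12
position: [0.5842, 0.0421, 0.1622]
ee_rot: [0.0, 0.772, 0.636, 0.0]
force: [1.1, 0.2, -1.2]
opening: 0.283
t12.12 [0.5842 0.0421 0.1622] yaw 2.95 F [ 1.15  0.2  -1.16] op 0.283 q [-0.13  0.51  1.41 -0.    1.22  0.06]
```

```bash
python3 -m jog '0 0 -.05 0 -1;0 0 -.05 0 -1;0 0 -.05 0 -1;0 0 -.05 0 -1;0 0 0 0 -1;0 0 0 0 -1;0 0 0 0 -1;0 0 0 0 -1;0 0 0 0 -1;0 0 0 0 -1'; python3 st.py
```

```text
time: 12.95
position: [0.5842, 0.042, 0.1602]
ee_rot: [0.0, 0.772, 0.636, 0.0]
force: [0.5, 0.9, -1.4]
opening: 0.283
t12.95 [0.5842 0.042  0.1602] yaw 2.95 F [ 0.51  0.86 -1.39] op 0.283 q [-0.13  0.51  1.42  0.    1.21  0.06]
```

```bash
python3 -m jog '0 0 -.1 0 -1;0 0 -.1 0 -1;0 0 -.1 0 -1;0 0 -.05 0 -1;0 0 -.05 0 -1;0 0 0 0 -1;0 0 0 0 -1;0 0 0 0 -1;0 0 0 0 -1;0 0 0 0 -1'; python3 st.py
```

```text
time: 13.78
position: [0.5842, 0.042, 0.1563]
ee_rot: [0.0, 0.772, 0.636, 0.0]
force: [0.2, -0.1, -1.2]
opening: 0.283
t13.78 [0.5842 0.042  0.1563] yaw 2.95 F [ 0.23 -0.12 -1.18] op 0.283 q [-0.13  0.52  1.42  0.    1.2   0.06]
```

```bash
python3 -m jog '0 0 -.1 0 -1;0 0 -.1 0 -1;0 0 -.1 0 -1;0 0 -.1 0 -1;0 0 -.1 0 -1;0 0 -.1 0 -1;0 0 0 0 -1;0 0 0 0 -1;0 0 0 0 -1;0 0 0 0 -1'; python3 st.py
```

```text
time: 14.62
position: [0.5842, 0.042, 0.1503]
ee_rot: [0.0, 0.772, 0.636, 0.0]
force: [0.2, 0.5, -1.3]
opening: 0.286
t14.62 [0.5842 0.042  0.1503] yaw 2.95 F [ 0.2   0.48 -1.25] op 0.286 q [-0.13  0.52  1.43 -0.    1.19  0.06]
```

```bash
python3 -m jog '0 0 -.15 0 -1;0 0 -.15 0 -1;0 0 -.15 0 -1;0 0 -.15 0 -1;0 0 -.15 0 -1;0 0 -.15 0 -1;0 0 -.15 0 -1;0 0 -.1 0 -1;0 0 0 0 -1;0 0 0 0 -1'; python3 st.py
```

```text
time: 15.45
position: [0.5842, 0.0421, 0.1387]
ee_rot: [-0.0, 0.772, 0.636, -0.0]
force: [-0.2, 0.2, -1.2]
opening: 0.283
t15.45 [0.5842 0.0421 0.1387] yaw 2.95 F [-0.24  0.19 -1.18] op 0.283 q [-0.13  0.54  1.44 -0.    1.17  0.06]
```

```bash
python3 -m jog '0 0 -.05 0 -1;0 0 -.05 0 -1;0 0 -.05 0 -1;0 0 -.05 0 -1;0 0 -.05 0 -1;0 0 0 0 -1;0 0 0 0 -1;0 0 0 0 -1;0 0 0 0 -1;0 0 0 0 -1'; python3 st.py
```

```text
time: 16.28
position: [0.5842, 0.042, 0.1362]
ee_rot: [0.0, 0.772, 0.636, 0.0]
force: [0.0, -0.3, -1.3]
opening: 0.284
t16.28 [0.5842 0.042  0.1362] yaw 2.95 F [ 0.   -0.33 -1.32] op 0.284 q [-0.13  0.54  1.44 -0.    1.16  0.06]
```

```bash
python3 -m jog '0 0 0 0 .2;0 0 0 0 .2;0 0 0 0 .2;0 0 0 0 .2;0 0 0 0 .2;0 0 1 0 .2;0 0 2 0 .2;0 0 3 0 .2;0 0 1 0 .2;0 0 0 0 .2'; python3 -m jog '-2.1 .8 0 0 .4;-2.1 .8 0 0 .4;-2.1 .8 0 0 .4;-2.1 .7 0 0 .4;-2.1 .7 0 0 .4;-1.94 .67 0 0 .4;0 0 0 0 .4;0 0 0 0 .4;0 0 0 0 .4;0 0 0 0 .4'; python3 st.py
python3 - <<'E'
from h import *
a,d=grab('scene','s5')
cv2.imwrite('pics/c5.png',cv2.resize(a[110:230,190:290],(667,800),interpolation=cv2.INTER_CUBIC)[:600])
E
```

```text
time: 17.12
position: [0.5853, 0.0419, 0.2093]
ee_rot: [0.002, 0.772, 0.636, 0.002]
force: [-0.7, 1.0, -0.0]
opening: 0.6
time: 17.95
position: [0.4604, 0.0864, 0.2058]
ee_rot: [-0.0, 0.772, 0.636, -0.0]
force: [0.7, -0.3, -0.0]
opening: 0.698
t17.95 [0.4604 0.0864 0.2058] yaw 2.949 F [ 0.67 -0.29 -0.04] op 0.698 q [-0.07  0.22  1.71 -0.    1.21  0.13]
```

View pics/c5.png

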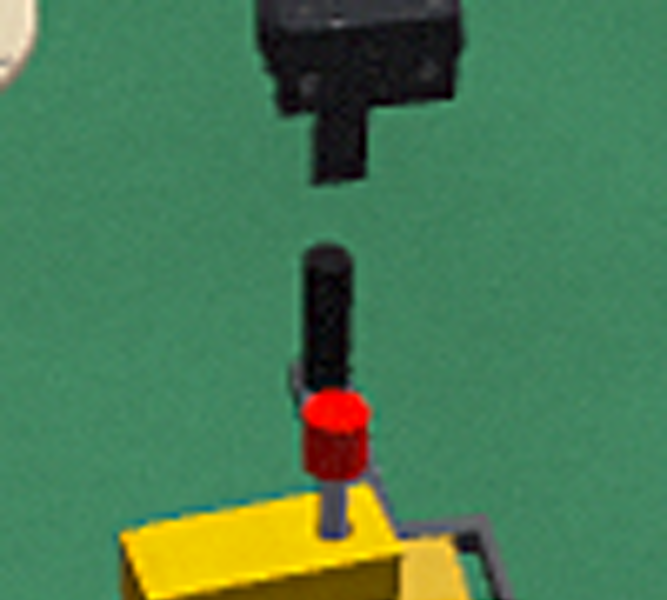

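The pin stands upright in the knuckle, with its head at (336,440) and 34 mm of shank visible, so it rests on the brass. Next I grip the handle lightly (5 N, so friction caps the push) and feel inward.

```bash
cat > pin.py <<'E'
from h import *
import sys
a,d=grab('scene','p%.2f'%sensors.observe()['time'])
c=a[150:215,215:265].astype(int);m=(c[...,2]>120)&(c[...,1]<60)&(c[...,0]<60)
v,u=np.nonzero(m);
print('red n',len(v),'row %.1f'%(v.mean()+150),'col %.1f'%(u.mean()+215)) if len(v) else print('no red')
E
python3 -m jog '0 0 -3 0 .4;0 0 -3 0 .4;0 0 -2.5 0 .4;0 0 -2 0 .4;0 0 -.8 0 -1;0 0 0 0 -1;0 0 0 0 -1;0 0 0 0 -1;0 0 0 0 -1;0 0 0 0 -1' 5
python3 -m jog '0 0 0 0 -1;0 0 0 0 -1;0 0 0 0 -1;0 0 0 0 -1;0 0 0 0 -1;-.02 -.1 0 0 -1;-.02 -.1 0 0 -1;-.02 -.1 0 0 -1;-.02 -.1 0 0 -1;-.02 -.1 0 0 -1';python3 st.py;python3 pin.py
```

```text
time: 18.83
position: [0.4603, 0.0867, 0.0941]
ee_rot: [0.001, 0.772, 0.636, 0.001]
force: [-1.1, 0.7, 0.3]
opening: 0.27
time: 19.67
position: [0.4589, 0.0821, 0.0939]
ee_rot: [0.0, 0.772, 0.636, 0.001]
force: [-0.8, 3.7, 5.1]
opening: 0.246
t19.67 [0.4589 0.0821 0.0939] yaw 2.95 F [-0.81  3.71  5.14] op 0.246 q [-0.08  0.36  1.85  0.    0.93  0.12]
red n 63 row 172.5 col 240.4
```

```bash
python3 -m jog '-.02 -.1 0 0 -1;-.02 -.1 0 0 -1;-.02 -.1 0 0 -1;-.02 -.1 0 0 -1;-.02 -.1 0 0 -1;-.02 -.1 0 0 -1;-.02 -.1 0 0 -1;-.02 -.1 0 0 -1;-.02 -.1 0 0 -1;-.02 -.1 0 0 -1';python3 st.py;python3 pin.py
```

```text
time: 20.55
position: [0.4569, 0.0721, 0.0938]
ee_rot: [0.0, 0.772, 0.636, 0.001]
force: [-1.1, 3.2, 6.0]
opening: 0.25
t20.55 [0.4569 0.0721 0.0938] yaw 2.95 F [-1.11  3.16  6.01] op 0.25 q [-0.1   0.36  1.86  0.    0.92  0.09]
red n 62 row 172.7 col 240.5
```

```bash
python3 -m jog '-.02 -.1 0 0 -1;-.02 -.1 0 0 -1;-.02 -.1 0 0 -1;-.02 -.1 0 0 -1;-.02 -.1 0 0 -1;0 0 0 0 -1;0 0 0 0 -1;0 0 0 0 -1;0 0 0 0 -1;0 0 0 0 -1';python3 st.py;python3 pin.py
```

```text
time: 21.43
position: [0.4561, 0.0668, 0.0937]
ee_rot: [0.0, 0.772, 0.636, 0.0]
force: [-1.0, 1.1, 5.7]
opening: 0.244
t21.43 [0.4561 0.0668 0.0937] yaw 2.95 F [-1.04  1.07  5.68] op 0.244 q [-0.11  0.36  1.86  0.    0.92  0.08]
red n 58 row 172.5 col 240.6
```

```bash
python3 -m jog '-.01 -.08 0 0 -1;-.01 -.08 0 0 -1;-.01 -.08 0 0 -1;-.01 -.08 0 0 -1;-.01 -.08 0 0 -1;0 0 0 0 -1;0 0 0 0 -1;0 0 0 0 -1;0 0 0 0 -1;0 0 0 0 -1';python3 st.py;python3 pin.py
```

```text
time: 22.32
position: [0.4555, 0.0629, 0.0937]
ee_rot: [0.0, 0.772, 0.636, 0.0]
force: [-2.0, 1.0, 6.4]
opening: 0.246
t22.32 [0.4555 0.0629 0.0937] yaw 2.95 F [-2.01  0.96  6.37] op 0.246 q [-0.12  0.35  1.87  0.    0.92  0.07]
red n 53 row 171.9 col 242.5
```

```bash
python3 -m jog '-.01 -.08 0 0 -1;-.01 -.08 0 0 -1;-.01 -.08 0 0 -1;-.01 -.08 0 0 -1;0 0 0 0 -1;0 0 0 0 -1;0 0 0 0 -1;0 0 0 0 -1;0 0 0 0 -1;0 0 0 0 -1';python3 st.py;python3 pin.py
```

```text
time: 23.2
position: [0.455, 0.0596, 0.0937]
ee_rot: [0.0, 0.772, 0.636, 0.0]
force: [-1.3, 1.6, 6.0]
opening: 0.245
t23.20 [0.455  0.0596 0.0937] yaw 2.95 F [-1.32  1.65  5.99] op 0.245 q [-0.13  0.35  1.87  0.    0.92  0.07]
red n 57 row 172.2 col 242.5
```

```bash
python3 -m jog '0 -.05 0 0 -1;-.01 -.05 0 0 -1;0 -.05 0 0 -1;-.01 -.05 0 0 -1;0 0 0 0 -1;0 0 0 0 -1;0 0 0 0 -1;0 0 0 0 -1;0 0 0 0 -1;0 0 0 0 -1';python3 st.py;python3 pin.py
```

```text
time: 24.08
position: [0.4547, 0.0577, 0.0936]
ee_rot: [0.0, 0.772, 0.636, 0.0]
force: [-2.1, 1.8, 4.6]
opening: 0.25
t24.08 [0.4547 0.0577 0.0936] yaw 2.95 F [-2.1   1.82  4.65] op 0.25 q [-0.13  0.35  1.87  0.    0.92  0.06]
red n 57 row 172.1 col 242.5
```

```bash
python3 -m jog '0 -.05 0 0 -1;-.01 -.05 0 0 -1;0 -.05 0 0 -1;-.01 -.05 0 0 -1;0 0 0 0 -1;0 0 0 0 -1;0 0 0 0 -1;0 0 0 0 -1;0 0 0 0 -1;0 0 0 0 -1';python3 st.py;python3 pin.py
```

```text
time: 24.97
position: [0.4545, 0.0557, 0.0936]
ee_rot: [-0.0, 0.772, 0.636, 0.0]
force: [-2.3, 2.7, 5.2]
opening: 0.247
t24.97 [0.4545 0.0557 0.0936] yaw 2.95 F [-2.3   2.74  5.2 ] op 0.247 q [-0.13  0.35  1.87  0.    0.92  0.06]
red n 56 row 172.2 col 242.6
```

```bash
python3 - <<'E'
from h import *
a,_=grab('scene','s6');b,_=grab('top','t6')
o=np.zeros((500,800,3),np.uint8)
o[:,:400]=cv2.resize(a[135:210,205:265],(400,500),interpolation=cv2.INTER_CUBIC);o[:,400:]=cv2.resize(b[155:215,220:268],(400,500),interpolation=cv2.INTER_CUBIC)
cv2.imwrite('pics/c6.png',o)
E
```

```text
(no output)
```

View pics/c6.png

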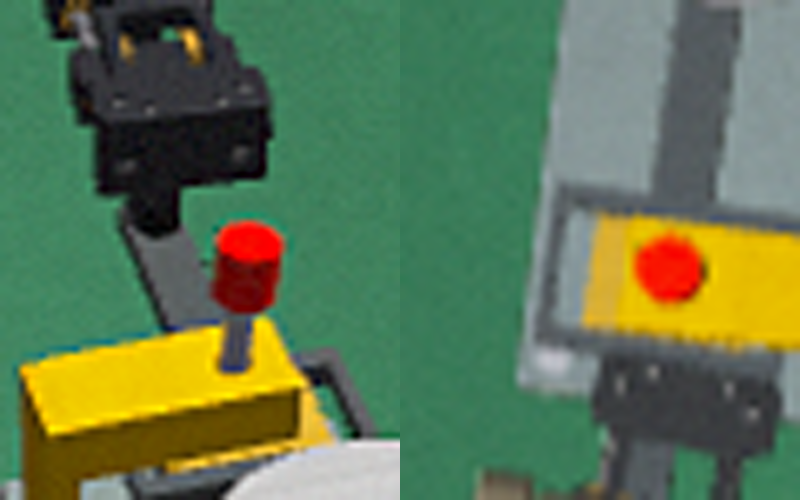

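The pin still stands high at scene (247,265), leaning slightly to +y because the block is dragging its nose. The lever is following the gripper. I carry on in fine steps.

```bash
python3 -m jog '0 -.05 0 0 -1;0 -.05 0 0 -1;0 -.05 0 0 -1;0 -.05 0 0 -1;0 0 0 0 -1;0 0 0 0 -1;0 0 0 0 -1;0 0 0 0 -1;0 0 0 0 -1;0 0 0 0 -1';python3 st.py;python3 pin.py
```

```text
time: 25.95
position: [0.4542, 0.0538, 0.0936]
ee_rot: [-0.0, 0.772, 0.636, -0.0]
force: [-4.1, 2.8, 5.5]
opening: 0.248
t25.95 [0.4542 0.0538 0.0936] yaw 2.95 F [-4.06  2.81  5.49] op 0.248 q [-0.14  0.35  1.87  0.    0.92  0.05]
red n 55 row 172.2 col 242.6
```

```bash
python3 -m jog '0 -.05 0 0 -1;0 -.05 0 0 -1;0 -.05 0 0 -1;0 -.05 0 0 -1;0 0 0 0 -1;0 0 0 0 -1;0 0 0 0 -1;0 0 0 0 -1;0 0 0 0 -1;0 0 0 0 -1';python3 st.py;python3 pin.py
```

```text
time: 26.83
position: [0.454, 0.0518, 0.0935]
ee_rot: [-0.0, 0.772, 0.636, -0.0]
force: [-5.1, 3.3, 7.4]
opening: 0.246
t26.83 [0.454  0.0518 0.0935] yaw 2.95 F [-5.06  3.31  7.37] op 0.246 q [-0.14  0.35  1.87  0.    0.92  0.05]
red n 60 row 182.6 col 240.4
```

The pin dropped (head row 172 → 182.6, which is about 34 mm). I release the handle without moving, back off and check.

```bash
python3 -m jog '0 0 0 0 .4;0 0 0 0 .4;0 0 0 0 .4;0 0 0 0 .4;0 0 0 0 .4;0 0 1 0 .4;0 0 3 0 .4;0 0 4 0 .4;0 0 3 0 .4;0 0 0 0 .4';python3 -m jog '-2 1 0 0 .4;-2 2 0 0 .4;-2 3 0 0 .4;-2 3 0 0 .4;0 3 0 0 .4;0 3 0 0 .4;0 3 0 0 .4;0 0 0 0 .4;0 0 0 0 .4;0 0 0 0 .4';python3 st.py;python3 pin.py; python3 - <<'E'
from h import *
a,d=grab('scene','s7');b,e=grab('top','t7')
o=np.zeros((500,800,3),np.uint8)
o[:,:400]=cv2.resize(a[135:210,205:265],(400,500),interpolation=cv2.INTER_CUBIC);o[:,400:]=cv2.resize(b[155:215,220:268],(400,500),interpolation=cv2.INTER_CUBIC)
cv2.imwrite('pics/c7.png',o)
for n,im,dd,(y0,y1,x0,x1) in[('scene',a,d,(150,215,215,265)),('top',b,e,(170,205,235,270))]:
    c=im[y0:y1,x0:x1].astype(int);m=(c[...,2]>(190 if n=='scene' else 120))&(c[...,1]<60)&(c[...,0]<60)
    v,u=np.nonzero(m);P=np.array([px(n,dd,x0+j,y0+i,0) for i,j in zip(v,u) if dd[y0+i,x0+j]>0])
    print(n,'head px',len(P),'median',np.median(P,0).round(4),'z max/p80',P[:,2].max().round(4),np.percentile(P[:,2],80).round(4))
for u,v in[(262,188),(265,186)]: print('knuckle top',px('top',e,u,v).round(4))
E
```

```text
time: 27.72
position: [0.4567, 0.0513, 0.2086]
ee_rot: [0.004, 0.772, 0.636, 0.003]
force: [0.3, 0.6, 0.4]
opening: 0.702
time: 28.55
position: [0.3743, 0.2311, 0.2027]
ee_rot: [-0.0, 0.772, 0.636, -0.001]
force: [0.4, -0.0, 0.8]
opening: 0.699
t28.55 [0.3743 0.2311 0.2027] yaw 2.95 F [ 0.44 -0.03  0.82] op 0.699 q [ 0.29  0.16  1.79 -0.    1.19  0.48]
red n 59 row 182.6 col 240.4
scene head px 45 median [0.5843 0.0424 0.131 ] z max/p80 0.1359 0.1323
top head px 39 median [0.5839 0.0425 0.1293] z max/p80 0.136 0.132
knuckle top [0.5858 0.0122 0.1036]
knuckle top [0.5927 0.0025 0.1043]
```

View pics/c7.png

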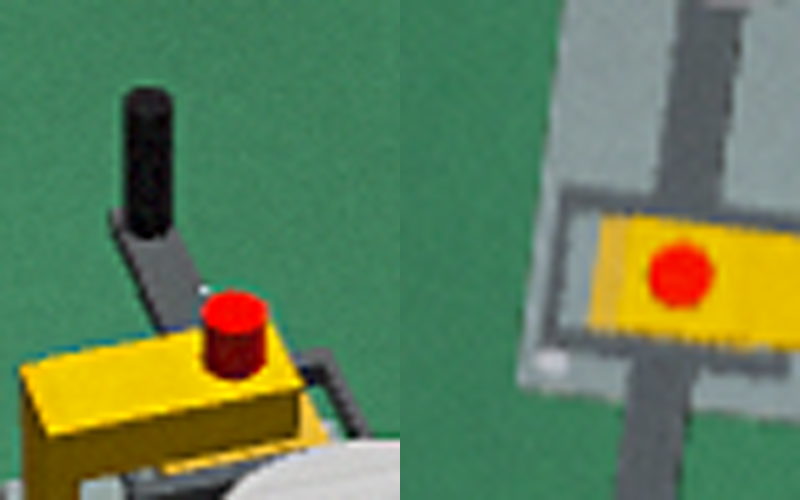

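The head sits flush on the yellow knuckle at scene (235,335), the pin is upright and the robot is clear. Head top measures about 0.130 m, which matches fully home.

```bash
python3 -c "
from bench import ticket;print(ticket.finish_job())"
```

```text
the job is handed in; nothing more can be done
None
```

The lever is locked in the clevis and the job is handed in; no verdict was reported. I swung the lever part-way in, stood the red pin in the upper knuckle on the brass block, and eased the handle on with a 5 N grip until the pin dropped. I then released the handle and backed off. The arm's clock stood at about 28.6 s of the 58 s allowed.

**Last checks:**
- **Head height:** its top is about 0.130 m above the bench (0.129–0.131 m in the two cameras), which matches fully home.
- **Position:** the pin is within about 1 mm of my estimate of the hole's axis, and looks upright in the final picture.
- **Lever:** it reads about 0.14 rad, worked out from where the gripper held the handle.
- **Forces:** at the checks between moves, the wrist force never passed about 10 N. The contact force on the pin itself was not measured.
- **Robot and bystanders:** the robot was clear of everything at hand-in. I did not re-measure the loose bystanders, but no move came near them.

The pin leaned a little to +y while the block dragged its nose, and stood straight again once it dropped. No check failed. The depth readings scatter by a few millimetres, with single pixels on the head up to 0.136 m.

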